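# Take the drying cartridge off its bayonet mount

## Task

Take the drying cartridge off the titrator's base unit: push the release button beside it all the way down (it stays down), turn the cartridge by its wing counter-clockwise as seen from above, about a quarter turn, until you feel its stop, then lift it straight off and stand it gently upright in the shallow steel tray. Do not force anything: no hard push on the button, no wrenching against the stop, no pulling while it is still caught. Leave the two vials and the jar where they are.

Things in the scene. Friction and masses are not known exactly. Their poses are not given: they have to be found in the camera images.
- base: white base unit, fixed to the bench, 185 x 136 mm, 60 mm high, with a bayonet mount on its flat top. Origin: on the bench, under the mount's axis; z up; the release button lies to its -x. Pushing on unit or button with over 25 N is too hard
- mount (a point): centre of the mount, on the unit's flat top, 60 mm above the bench, axes of the unit. Round it stands an aluminium collar, outer diameter 88 mm, 16 mm high. Two lips on the collar, with two openings between, hold down the cartridge's lugs; their openings lie at a different angle on every mount
- button_top (a point): centre of the top of the release button: plain grey, round, 22 mm wide, in a dark ring 32 mm wide and 10 mm high, 80 mm from the mount's axis. Fully up it is 80 mm above the bench; it may start up to 1.5 mm lower. It goes straight down to a hard end 72 mm above the bench; 6 N moves it, it stays where left. Up, it blocks the cartridge's turning; press it to within 1 mm of its end
- wing (a point): grip point of the cartridge's wing, on its axis, 66 mm above its underside (126 mm above the bench when mounted). The wing is an upright bar 12 mm thick (y), 50 mm long (x), 34 mm high, on the flat top (46 mm up) of a grey cylinder 60 mm wide; in all 80 mm high. z up, x along the wing; mounted and locked, within a few degrees of the base unit's x
- foot (a point): centre of the cartridge's underside, axes as the wing's; 60 mm above the bench when mounted. Two lugs near the foot, 16 mm wide, along x, reach 35 mm from the axis and sit 2 to 8 mm above the underside
- cartridge: the whole loose cartridge, 0.18 to 0.35 kg, origin as foot. Unlocked, it turns counter-clockwise (from above) by 50 to 90 degrees to a stop that must be felt: free turning takes under 0.15 N m, 0.3 N m shows the stop. Only at the stop or up to 4 degrees before it will it lift out. Over 35 N between it and the unit (reached near 0.8 N m at the stop, or a pull while caught) is forcing
- tray: shallow steel tray, fixed to the bench, 150 (x) x 130 (y) mm, walls 18 mm high and 4 mm thick, floor 4 mm thick; origin at the centre of its underside, z up. Over 60 N between cartridge and tray is a hard set-down, and so is a drop from over 5 mm
- vial_a_mid (a point): centre of a closed glass vial with a metal cap, 27 mm diameter, 59 mm high, standing loose on the bench; leave it
- vial_b_mid (a point): centre of a second, like vial; leave it
- jar_mid (a point): centre of a closed brown jar, 56 mm diameter, 75 mm high, standing loose on the bench; leave it
There are look-alikes about, which are no part of the job. Leave any green or turquoise look-alike of the cartridge alone.

How it is judged:
By the outcome, as a careful person would: the job done as asked, in the order asked, and still so for the second after the job is handed in, with the robot touching nothing.
It also fails if it takes over 72 s, if anything falls off the work surface, if the arm or the gripper's body presses on something with over 40 N, if the wrist force passes 120 N, or if a joint passes its speed limit or range.

## Robot

A 6-joint arm with a two-finger parallel gripper is mounted at the origin on the work surface. World frame = base frame: x ahead of the robot, y to its left, z up, the work surface at z = 0. Lengths are in mm, angles in rad, forces in N, time in s.
With the tool pointing down it reaches from about 275 to 825 mm from the base axis. Payload 5.2 kg.
Tool frame: the origin (TCP) lies at the very end of the fingers, on their centre line; the grasp point (between the pads) lies 19 mm behind it; z points along the fingers, y is the direction in which the jaws open and shut (so a half turn about z gives the same grasp; the last joint's range is limited). The gripper opens to 93 mm and grips with 3 to 60 N. Pads are 15 mm wide; open, the fingers measure 128 mm over their backs; the gripper's body (75 mm by 188 mm) begins 65 mm behind the grasp point.
Start: joints at [1.102, 0.259, 1.535, -0, 1.348, -0.203], TCP at [144.452, 530.696, 218.653] pointing down, gripper open.
Joint ranges: [-3.14, 3.14], [-0.91, 2.08], [0.19, 2.58], [-1.22, 4.36], [0.22, 2.71], [-3.12, 3.12]. Speed limits (rad/s): [2.57, 2.57, 3.14, 3.14, 3.14, 3.14].

## Interface

Orientations are given as [roll, pitch, yaw] about the fixed x, y, z axes, in that order (R = Rz(yaw) Ry(pitch) Rx(roll)).
In Python, from bench import robot gives the robot as it stands. The module is installed in compiled form; this text tells all that it offers. Calls block until the motion is done:
- robot.move_ptp(position, orientation): joint-space move of the TCP to a pose.
- robot.move_linear(position, ori=None, speed=150, f_stop=None): straight line of the TCP; ori=None keeps the orientation; speed is the mean speed in mm/s. With f_stop (N) it stops when the force on the tool has changed by that much, and returns True; else False.
- robot.move_j(angles): joint-space move.
- robot.move_gripper(opening): opening from 0.0 (shut) to 1.0 (fully open); the grip force is fixed at half the most; returns when the fingers have stopped.
- robot.sleep(seconds).
- robot.inverse_kinematics(position, orientation): joint angles nearest the present ones, or None.
- robot.get_image(name): name is "side" or "top" or "wrist"; returns a dict with "img" (384x512x3 uint8, blue, green, red), "fovy" (degrees; the focal length in pixels is half the picture's height over the tangent of half this angle, whatever the lens; pixels are square), "cx", "cy" (the principal point, pixels), "eye" and "orientation" of the camera in the world. Camera axes: x right, y down, z forward; pixel columns grow to the right and rows downward; lengths in mm; the calibration is good to about 2 mm. A picture is of the moment at which its call begins. There is no depth.
A pose or a line that the arm cannot do raises robot.MotionError and nothing moves.
- robot.hand_in(): hands the job in, once; it reports no verdict.
Readings, each from a call of its own:
- robot.current_t(): time.
- robot.current_qpos(): joint angles.
- robot.current_joint_vel(): joint speeds.
- robot.current_joint_efforts(): joint torques, N m.
- robot.current_tcp_pos(): TCP position.
- robot.current_eef_rot(): TCP orientation.
- robot.current_contact_force(): force on the tool from outside, world axes, zero at the start.
- robot.current_ft_torque(): the same for the moment, N m.
- robot.current_gripper_width(): opening from 0.0 (shut) to 1.0 (fully open).
Only numpy, scipy, OpenCV 4.12 (cv2) and the standard library are available. Lean on these libraries where they do the work, as an engineer would, in place of code of your own. Each camera call takes 0.05 s, during which the arm holds its last target.

## Working session

There is one attempt and no reset: what is moved stays moved. The work goes in short steps, each a Python script; the robot and the scene stay as the last script left them, time stands still between calls to the robot, and variables do not carry over. Pictures are saved under pics/ and viewed, and the job is handed in when it is done.

```bash
mkdir -p pics; ls
cat > h.py <<'E'
from bench import robot
import numpy as np, cv2
from scipy.spatial.transform import Rotation as R
def snap(name,tag):
    d=robot.get_image(name); cv2.imwrite(f'pics/{tag}.png',d['img']); 
    import pickle; pickle.dump(d,open(f'pics/{tag}.pkl','wb')); return d
def load(tag):
    import pickle; return pickle.load(open(f'pics/{tag}.pkl','rb'))
def rot(d):
    o=np.array(d['orientation'],float)
    return o if o.shape==(3,3) else R.from_euler('xyz',o).as_matrix()
def ray(d,u,v):
    f=d['img'].shape[0]/2/np.tan(np.radians(d['fovy'])/2)
    r=rot(d)@np.array([(u-d['cx'])/f,(v-d['cy'])/f,1.0]); return np.array(d['eye'],float),r/np.linalg.norm(r)
def onz(d,u,v,z):
    e,r=ray(d,u,v); return e+r*(z-e[2])/r[2]
def proj(d,p):
    f=d['img'].shape[0]/2/np.tan(np.radians(d['fovy'])/2)
    c=rot(d).T@(np.array(p,float)-np.array(d['eye'],float)); return np.array([d['cx']+f*c[0]/c[2],d['cy']+f*c[1]/c[2]])
E
python3 - <<'E'
from h import *
for n in ['side','top','wrist']:
    d=snap(n,n+'0'); print(n,{k:v for k,v in d.items() if k!='img'})
print(robot.current_t(),robot.current_tcp_pos(),robot.current_eef_rot())
E
```

```text
pics
side {'fovy': 56.40196309660691, 'cx': 257.7166349794084, 'cy': 193.49893440674958, 'eye': array([ 487.36437555, -444.72741207,  593.56719128]), 'orientation': array([-2.34992523, -0.01327261, -0.26737299])}
top {'fovy': 56.71324736768319, 'cx': 251.1318040757364, 'cy': 196.66694661625047, 'eye': array([538.5155855 ,  21.82090434, 853.89417059]), 'orientation': array([-3.04472051,  0.00443753, -1.54409626])}
wrist {'fovy': 66.27531746006879, 'cx': 255.6225390719224, 'cy': 186.93103943301475, 'eye': array([ 68.51940091, 549.99323879, 383.95778015]), 'orientation': array([2.85632623e+00, 6.24895400e-04, 1.30496225e+00])}
0.15 [144.25244582 530.32479913 218.0103977 ] [-3.14022130e+00 -2.62267600e-04  2.87585354e+00]
```

View pics/side0.png

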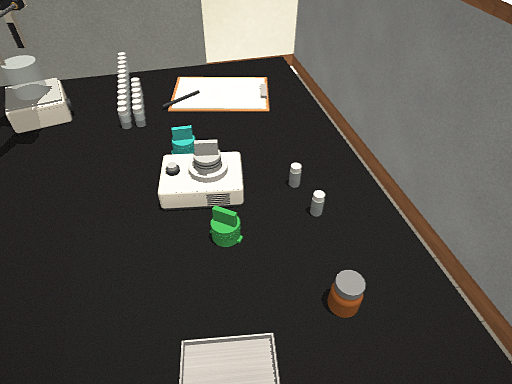

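View pics/top0.png

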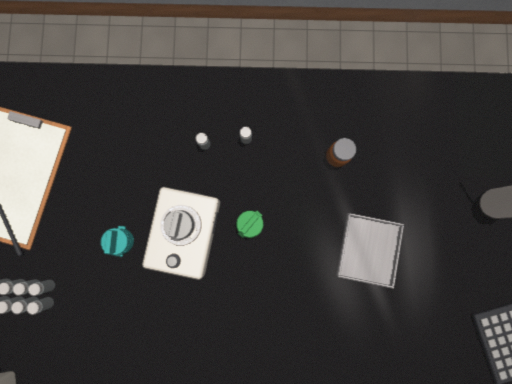

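View pics/wrist0.png

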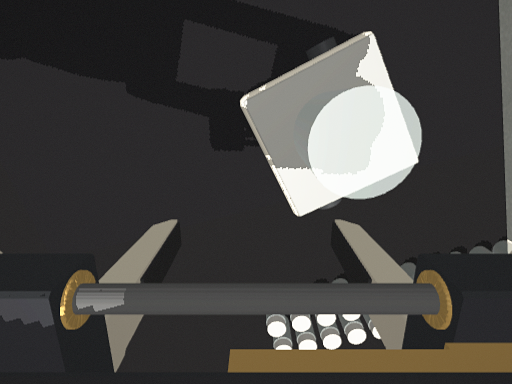

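Run:
```python
from h import *
d=load('top0'); s=load('side0')
a=cv2.resize(d['img'][175:290,90:280],None,fx=4,fy=4,interpolation=cv2.INTER_CUBIC); cv2.imwrite('pics/c1.png',a)
b=cv2.resize(s['img'][115:255,140:335],None,fx=4,fy=4,interpolation=cv2.INTER_CUBIC); cv2.imwrite('pics/c2.png',b)
for n,u,v,z in [('cart',180,224,140),('btn',173,261,80),('tray',371,250,0),('va',202,138,59),('vb',246,132,59),('jar',344,150,75),('green',250,224,60),('teal',115,241,60)]: print(n,onz(d,u,v,z).round(1))
```

```text
cart [549.  167.8 140. ]
btn [470.3 191.5  80. ]
tray [ 501.7 -260.     0. ]
va [747.2 143.1  59. ]
vb [763.8  43.1  59. ]
jar [ 723.8 -176.5   75. ]
green [554.4  28.3  60. ]
teal [508.8 326.8  60. ]
```

View pics/c1.png

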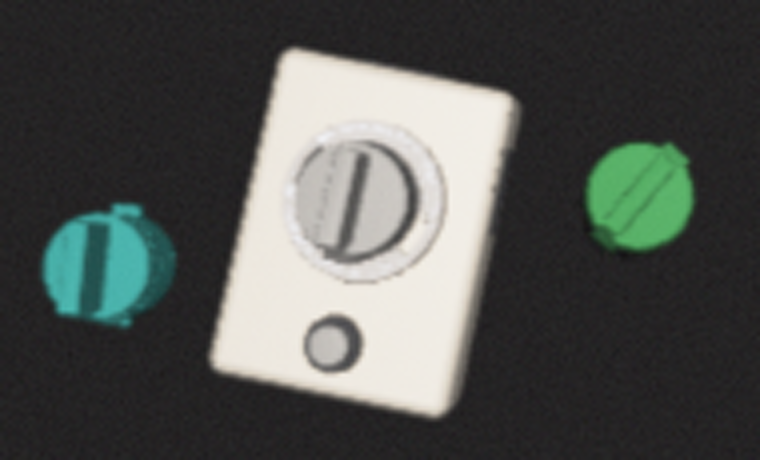

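View pics/c2.png

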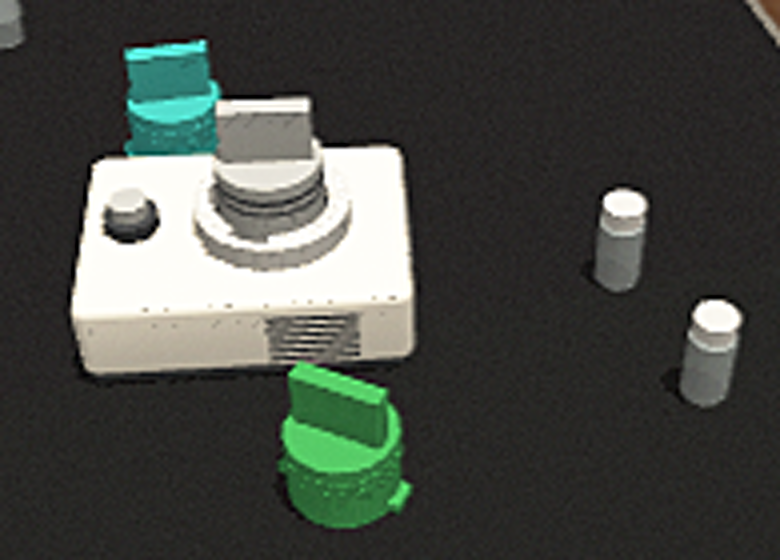

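```bash
cat >> h.py <<'E'
def tri(rs):
    A=np.zeros((3,3)); b=np.zeros(3)
    for e,r in rs:
        P=np.eye(3)-np.outer(r,r); A+=P; b+=P@e
    x=np.linalg.solve(A,b); return x,[np.linalg.norm((np.eye(3)-np.outer(r,r))@(x-e)) for e,r in rs]
E
python3 - <<'E'
from h import *
d=load('top0'); s=load('side0')
c=lambda u,v:(90+(u-1.5)/4,175+(v-1.5)/4)
c2=lambda u,v:(140+(u-1.5)/4,115+(v-1.5)/4)
print('btn',tri([ray(d,*c(328,345)),ray(s,*c2(130,200))]), onz(d,*c(328,345),79))
m=onz(d,*c(366,202),76);print('mount via collar',m)
b=onz(d,*c(328,345),79.3); print('dist',np.hypot(*(m-b)[:2]),np.degrees(np.arctan2(*(m-b)[1::-1])))
C=[onz(d,*c(*p),60) for p in [(285,47),(520,95),(440,418),(210,370)]]
for i in range(4):
    e=C[(i+1)%4]-C[i]; print(C[i].round(1),np.hypot(*e[:2]).round(1),np.degrees(np.arctan2(e[1],e[0])).round(1))
v=np.array([1,0])
mb=(m-b)[:2]/np.hypot(*(m-b)[:2])
t=m[:2]-60*mb; yaw=np.arctan2(mb[1],mb[0])
t0=robot.current_t()
robot.move_ptp([t[0],t[1],240],[np.pi,0,yaw]); print(robot.current_t()-t0,robot.current_qpos().round(3),robot.current_contact_force())
snap('wrist','w1')
E
```

```text
btn (array([471.0379105 , 195.23564164,  76.16304547]), [np.float64(0.9192735768220281), np.float64(0.919273576822099)]) [470.36616443 194.67573203  79.        ]
mount via collar [547.6131002  178.32557062  76.        ]
dist 78.91867675244828 -11.907330089461986
[633.5 231.1  60. ] 135.3 -100.1
[609.8  97.9  60. ] 182.9 168.1
[430.9 135.5  60. ] 129.7 80.0
[453.4 263.3  60. ] 183.0 -10.1
1.85 [0.16  0.199 1.559 0.    1.383 1.937] [ 0.17982788  0.73988772 -0.45839775]
```

View pics/w1.png

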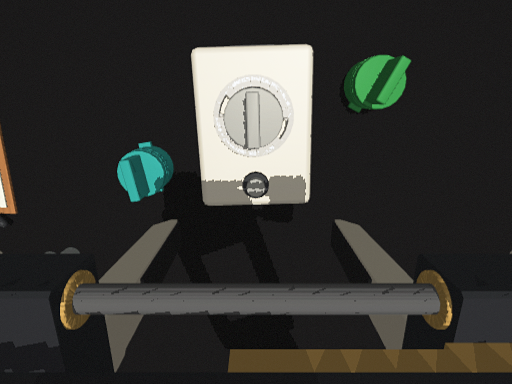

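Run:
```python
from h import *
d=load('w1')
a=cv2.resize(d['img'][38:210,180:325],None,fx=4,fy=4,interpolation=cv2.INTER_CUBIC)[:,:];a=a[:600]; cv2.imwrite('pics/c3.png',a)
a=cv2.resize(d['img'][160:210,210:300],None,fx=8,fy=8,interpolation=cv2.INTER_CUBIC);a=cv2.convertScaleAbs(a,alpha=1.5); cv2.imwrite('pics/c4.png',a)
```

```text
(no output)
```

View pics/c3.png

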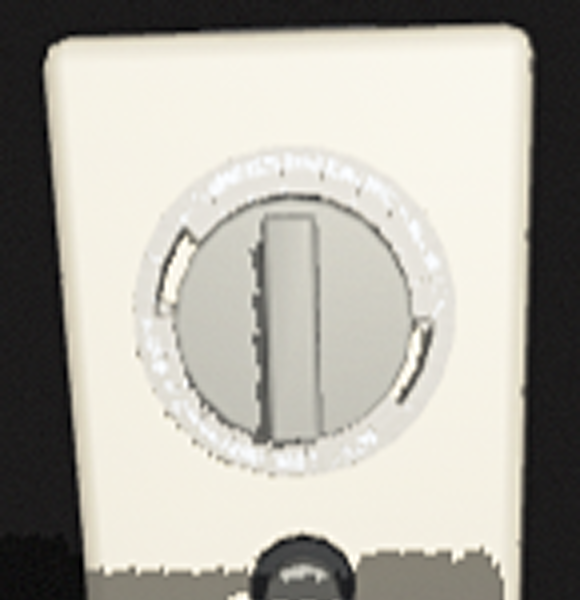

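View pics/c4.png

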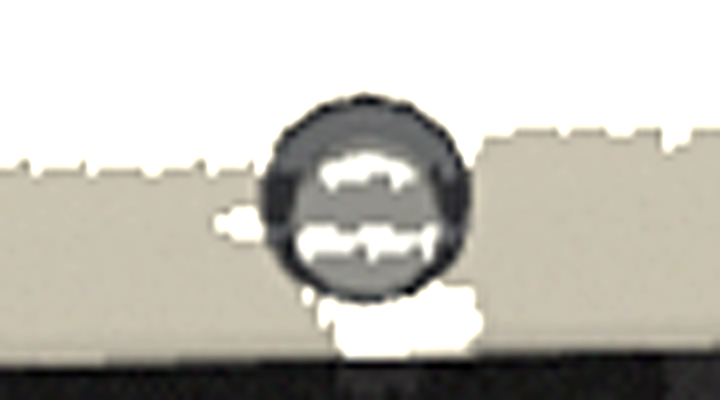

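Run:
```python
from h import *
d=load('w1')
c=lambda u,v,k=4,x0=180,y0=38:(x0+(u-(k-1)/2)/k,y0+(v-(k-1)/2)/k)
P=lambda z,*a:onz(d,*c(*a),z)[:2]
pr=lambda n,*a:print(n,*[np.round(x,1) for x in a])
col=[P(76,*p) for p in [(133,311),(456,311),(295,147),(295,476)]]
pr('collar',*col); m=(np.array(col).mean(0)); pr('m',m,np.linalg.norm(col[0]-col[1]),np.linalg.norm(col[2]-col[3]))
W=[P(140,*p) for p in [(264,215),(316,215),(322,437),(271,437)]]
pr('wing',*W,np.mean(W,0)); w=np.mean(W,0)
for i,j in [(3,0),(2,1),(3,2),(0,1)]:
    e=W[j]-W[i]; pr('e',np.linalg.norm(e),np.degrees(np.arctan2(e[1],e[0])))
c8=lambda u,v:c(u,v,8,210,160)
rg=onz(d,*c8(366,199),70); pr('ring',rg)
bt=onz(d,*c8(367,221),79.5); pr('bt',bt)
for z,q in [(79.5,[(290,225),(443,225)])]:
    a=[onz(d,*c8(*p),z) for p in q]; pr('bw',np.linalg.norm(a[0]-a[1]))
for n,q in [('mount',m),('wing',w)]:
    e=q-rg[:2]; pr(n,np.linalg.norm(e),np.degrees(np.arctan2(e[1],e[0])))
# base sides
C=[P(60,*p) for p in [(48,70),(90,595),(533,70),(520,595)]]
for i,j in [(1,0),(3,2)]:
    e=C[j]-C[i]; pr('side',np.degrees(np.arctan2(e[1],e[0])))
print(robot.current_eef_rot(),robot.current_tcp_pos())
```

```text
collar [559.8 223.2] [541.7 137. ] [591.8 171.3] [506.2 189.4]
m [549.9 180.2] 88.1 87.5
wing [574.6 181.2] [572.3 170.2] [525.1 178.6] [527.5 189.9] [549.9 179.9]
e 47.9 -10.5
e 47.9 -10.0
e 11.6 -101.8
e 11.2 -101.8
ring [472.  194.3  70. ]
bt [471.3 194.3  79.5]
bw 22.1
mount 79.2 -10.3
wing 79.2 -10.4
side -10.4
side -10.2
[-3.14141913e+00  1.78913166e-04 -2.06124692e-01] [488.59680957 191.36062979 239.9700921 ]
```

Run:
```python
from h import *
yaw=np.radians(-10.4)
robot.move_gripper(0.0)
robot.move_ptp([471.6,194.3,90],[np.pi,0,yaw])
f0=robot.current_contact_force(); print(robot.current_t(),f0.round(2),robot.current_tcp_pos().round(2))
r=robot.move_linear([471.6,194.3,70.5],speed=10,f_stop=12)
f=robot.current_contact_force(); print(r,robot.current_t(),f.round(2),robot.current_tcp_pos().round(2))
```

```text
4.15 [ 0.39 -0.69  0.89] [472.66 194.49  90.88]
True 5.8417 [-0.88 -0.13  4.96] [471.55 194.29  72.18]
```

Run:
```python
from h import *
yaw=np.radians(-10.6)
robot.move_linear([471.6,194.3,165],speed=150)
robot.move_gripper(1.0)
robot.move_ptp([549.9,180.0,165],[np.pi,0,yaw])
snap('wrist','w2'); snap('side','s2'); print(robot.current_t(),robot.current_qpos().round(3),robot.current_tcp_pos().round(1),robot.current_contact_force().round(2),robot.current_ft_torque().round(3))
```

```text
8.6083 [0.124 0.349 1.545 0.    1.249 1.88 ] [549.  180.1 164.6] [ 0.14 -0.08  0.04] [-0.019  0.123 -0.003]
```

View pics/w2.png

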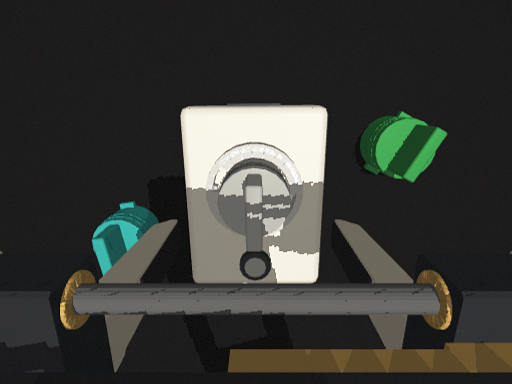

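View pics/s2.png

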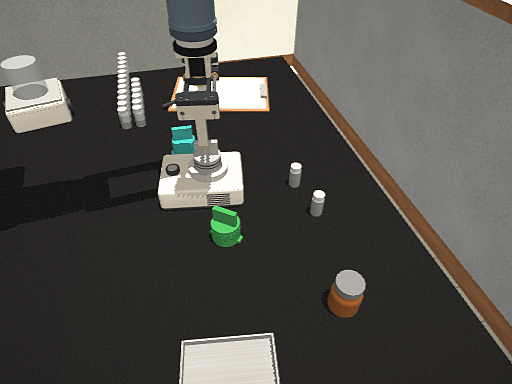

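Run:
```python
from h import *
yaw=np.radians(-10.6)
r=robot.move_linear([549.9,180.0,111],speed=80,f_stop=6)
print(r,robot.current_t(),robot.current_tcp_pos().round(2),robot.current_contact_force().round(2))
if not r:
    robot.move_gripper(0.0)
    print(robot.current_t(),robot.current_gripper_width()*93,robot.current_tcp_pos().round(2),robot.current_contact_force().round(2),robot.current_ft_torque().round(3),robot.current_qpos().round(4),robot.current_eef_rot().round(4))
```

```text
False 9.4333 [550.23 180.08 111.37] [-0.74 -0.24 -0.09]
10.6583 12.001596741581036 [549.65 179.98 110.73] [ 0.14 -0.93 -1.18] [-0.01   0.09  -0.005] [ 0.1237  0.4006  1.6111 -0.      1.1305  1.8794] [ 3.1414e+00  6.0000e-04 -1.8490e-01]
```

```bash
cat > turn.py <<'E'
from h import *
import sys
def turn(tot,step,tlim,flim=12):
    q=np.array(robot.current_qpos(),float); q0=q.copy(); n=0; out=[]
    while n*step<tot:
        n+=1; q=q0.copy(); q[5]-=np.radians(step*n); robot.move_j(list(q))
        tz=robot.current_ft_torque()[2]; f=robot.current_contact_force()
        out.append((round(step*n,1),round(tz,3),*f.round(1)))
        if abs(tz)>tlim or np.linalg.norm(f)>flim: break
    print(out); print(robot.current_t(),np.degrees(robot.current_eef_rot()[2]).round(2),robot.current_tcp_pos().round(2),robot.current_qpos().round(4))
E
python3 - <<'E'
from turn import *
turn(6,2,0.22)
E
```

```text
[(2, np.float64(-0.04), np.float64(-1.0), np.float64(-0.8), np.float64(-0.2)), (4, np.float64(-0.014), np.float64(1.3), np.float64(-0.1), np.float64(-0.5)), (6, np.float64(0.001), np.float64(-0.4), np.float64(-1.2), np.float64(-0.5))]
11.4083 -4.68 [549.68 180.01 110.73] [1.2370e-01 4.0060e-01 1.6111e+00 1.0000e-04 1.1304e+00 1.7760e+00]
```

Run:
```python
from turn import *
turn(39,3,0.22)
```

```text
[(3, np.float64(-0.019), np.float64(0.0), np.float64(-0.5), np.float64(-0.5)), (6, np.float64(-0.037), np.float64(-0.4), np.float64(-0.7), np.float64(-0.8)), (9, np.float64(-0.034), np.float64(1.0), np.float64(-0.6), np.float64(0.9)), (12, np.float64(0.044), np.float64(-0.2), np.float64(-0.0), np.float64(-0.2)), (15, np.float64(0.039), np.float64(-0.2), np.float64(-0.2), np.float64(-0.8)), (18, np.float64(-0.046), np.float64(1.0), np.float64(0.8), np.float64(-1.5)), (21, np.float64(-0.021), np.float64(0.1), np.float64(-1.1), np.float64(-0.4)), (24, np.float64(0.006), np.float64(-0.7), np.float64(0.3), np.float64(-1.3)), (27, np.float64(0.012), np.float64(0.1), np.float64(-0.3), np.float64(-1.4)), (30, np.float64(0.001), np.float64(0.1), np.float64(-1.0), np.float64(-1.5)), (33, np.float64(-0.037), np.float64(0.6), np.float64(0.1), np.float64(-0.8)), (36, np.float64(0.003), np.float64(-0.1), np.float64(0.1), np.float64(-1.5)), (39, np.float64(-0.008), np.float64(0.4), np.float64(-0.6), np.float64(-1.3))]
14.6583 34.17 [549.71 180.11 110.72] [1.2370e-01 4.0070e-01 1.6110e+00 2.0000e-04 1.1303e+00 1.0981e+00]
```

Run:
```python
from turn import *
turn(48,1,0.28)
```

```text
[(1, np.float64(-0.011), np.float64(-0.0), np.float64(-0.4), np.float64(-0.1)), (2, np.float64(0.009), np.float64(-0.2), np.float64(-2.0), np.float64(-1.4)), (3, np.float64(-0.055), np.float64(-0.5), np.float64(-1.0), np.float64(0.2)), (4, np.float64(-0.028), np.float64(-0.6), np.float64(-1.4), np.float64(-0.4)), (5, np.float64(-0.012), np.float64(0.4), np.float64(-0.8), np.float64(-0.9)), (6, np.float64(-0.009), np.float64(0.1), np.float64(-1.1), np.float64(0.1)), (7, np.float64(0.013), np.float64(-0.0), np.float64(0.6), np.float64(0.2)), (8, np.float64(0.004), np.float64(-0.2), np.float64(-0.5), np.float64(0.4)), (9, np.float64(0.007), np.float64(1.3), np.float64(-1.4), np.float64(-0.3)), (10, np.float64(-0.038), np.float64(-0.0), np.float64(-1.0), np.float64(-1.1)), (11, np.float64(0.006), np.float64(0.0), np.float64(-1.1), np.float64(-0.1)), (12, np.float64(0.014), np.float64(0.3), np.float64(-0.4), np.float64(-0.4)), (13, np.float64(-0.048), np.float64(-0.2), np.float64(-0.4), np.float64(-0.7)), (14, np.float64(0.043), np.float64(1.2), np.float64(-0.3), np.float64(-0.7)), (15, n
[... 418 characters left out ...]
t64(0.6), np.float64(-0.6), np.float64(0.6)), (21, np.float64(0.05), np.float64(0.1), np.float64(-0.6), np.float64(-0.5)), (22, np.float64(-0.011), np.float64(-0.1), np.float64(-0.2), np.float64(-0.3)), (23, np.float64(0.023), np.float64(0.1), np.float64(-0.4), np.float64(-0.4)), (24, np.float64(-0.055), np.float64(0.2), np.float64(-0.3), np.float64(-0.8)), (25, np.float64(-0.067), np.float64(-1.5), np.float64(-0.6), np.float64(0.2)), (26, np.float64(-0.222), np.float64(-2.9), np.float64(-0.1), np.float64(2.8)), (27, np.float64(-0.379), np.float64(-5.3), np.float64(0.2), np.float64(5.4))]
21.4083 61.15 [548.99 180.34 110.74] [1.2400e-01 4.0030e-01 1.6115e+00 8.0000e-04 1.1315e+00 6.2720e-01]
```

Run:
```python
from turn import *
q=np.array(robot.current_qpos(),float); q[5]=0.6272+np.radians(1.5); robot.move_j(list(q))
print(robot.current_ft_torque().round(3),robot.current_contact_force().round(2),np.degrees(robot.current_eef_rot()[2]))
p=robot.current_tcp_pos()
r=robot.move_linear([p[0],p[1],p[2]+12],speed=12,f_stop=8)
print(r,robot.current_t(),robot.current_tcp_pos().round(2),robot.current_contact_force().round(2),robot.current_ft_torque().round(3),robot.current_gripper_width()*93)
snap('side','s3')
```

```text
[ 0.08   0.565 -0.098] [-2.71 -0.22  2.12] 59.69153606892679
False 22.8083 [549.15 180.41 122.7 ] [ 0.04  0.77 -1.51] [-0.05   0.063 -0.025] 11.72460887877691
```

Run:
```python
from h import *
s=load('s3'); cv2.imwrite('pics/c5.png',cv2.resize(s['img'][70:260,130:290],None,fx=3,fy=3,interpolation=cv2.INTER_CUBIC))
t=load('top0'); a=t['img'][205:295,330:410]; cv2.imwrite('pics/c6.png',cv2.resize(a,None,fx=6,fy=6,interpolation=cv2.INTER_CUBIC))
```

```text
(no output)
```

View pics/c5.png

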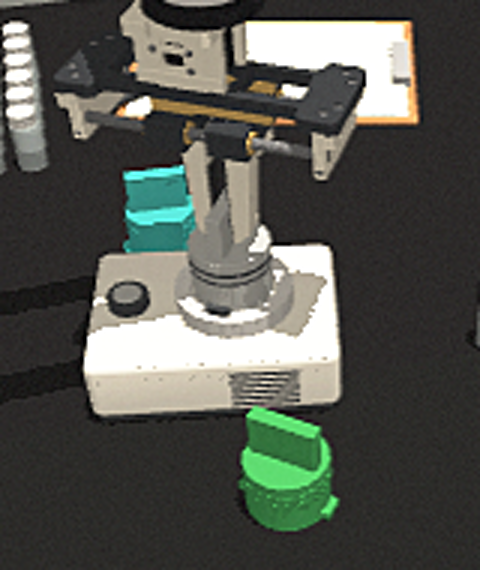

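View pics/c6.png

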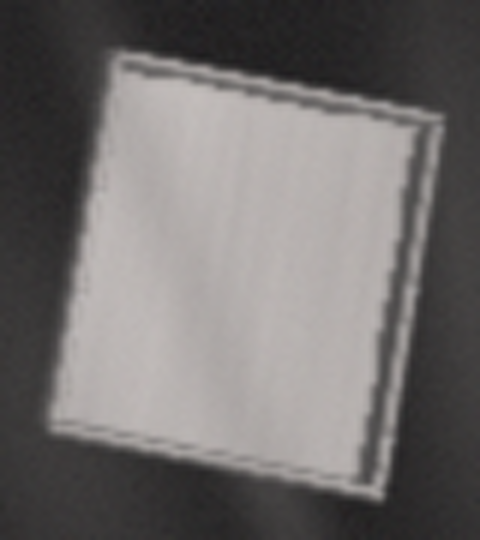

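Run:
```python
from h import *
t=load('top0')
C=[onz(t,330+(u-2.5)/6,205+(v-2.5)/6,18)[:2] for u,v in [(110,50),(443,118),(383,497),(48,430)]]
for i in range(4): print(C[i].round(1),np.linalg.norm(C[(i+1)%4]-C[i]).round(1))
c=np.mean(C,0); print('tray',c)
p=robot.current_tcp_pos()
r=robot.move_linear([p[0],p[1],225],speed=80,f_stop=10)
print(r,robot.current_t(),robot.current_contact_force().round(2),robot.current_gripper_width()*93)
if not r:
    q1=np.arctan2(c[1],c[0]); 
    robot.move_ptp([c[0],c[1],150],[np.pi,0,q1-0.653+np.pi/2])
    print(robot.current_t(),robot.current_tcp_pos().round(1),robot.current_contact_force().round(2),robot.current_qpos().round(3),robot.current_gripper_width()*93)
    snap('wrist','w4'); snap('side','s4')
```

```text
[ 587.3 -200.5] 131.7
[ 564.2 -330.1] 147.7
[ 418.6 -305. ] 130.1
[ 440.4 -176.7] 148.8
tray [ 502.60735542 -253.05910451]
False 24.2833 [-0.58 -0.47 -1.47] 12.218563362298143
25.9083 [ 503.2 -252.2  150.3] [ 0.32 -1.08 -1.22] [-6.630e-01  3.350e-01  1.603e+00  1.000e-03  1.203e+00  4.550e-01] 11.867212941708434
```

View pics/s4.png

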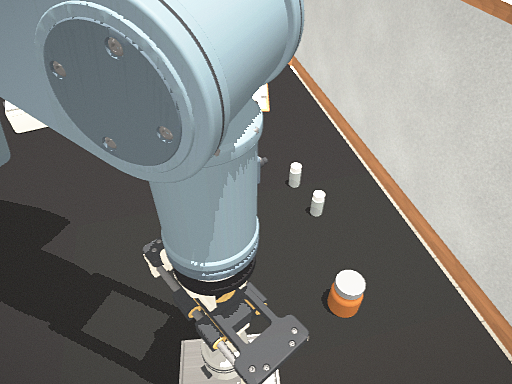

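View pics/w4.png

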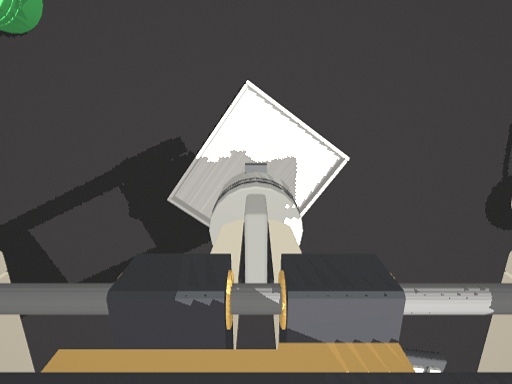

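Run:
```python
from h import *
c=[502.6,-253.0]
r=robot.move_linear([*c,66],speed=60,f_stop=8); print(r,robot.current_tcp_pos().round(2))
if not r:
    r=robot.move_linear([*c,52.5],speed=8,f_stop=5)
    print(r,robot.current_t(),robot.current_tcp_pos().round(2),robot.current_contact_force().round(2),robot.current_ft_torque().round(3))
    snap('wrist','w5'); snap('side','s5')
```

```text
False [ 502.87 -253.22   66.43]
True 28.8333 [ 502.52 -252.94   54.68] [0.17 0.51 6.38] [-0.088  0.108 -0.015]
```

View pics/w5.png

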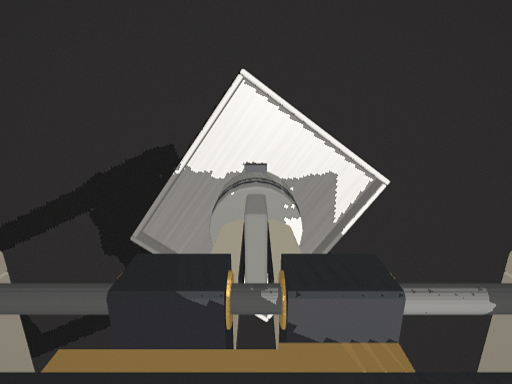

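Run:
```python
from h import *
robot.move_gripper(1.0)
p=robot.current_tcp_pos()
robot.move_linear([p[0],p[1],200],speed=100)
snap('wrist','w6')
robot.move_ptp([330,60,300],[np.pi,0,1.2])
print(robot.current_t(),robot.current_contact_force().round(2),robot.current_gripper_width())
snap('top','t6'); s=snap('side','s6')
```

```text
33.3167 [ 0.44  0.87 -0.12] 1.0003813613760244
```

View pics/t6.png

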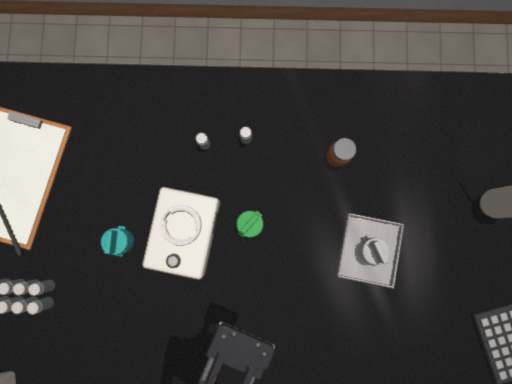

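View pics/s6.png

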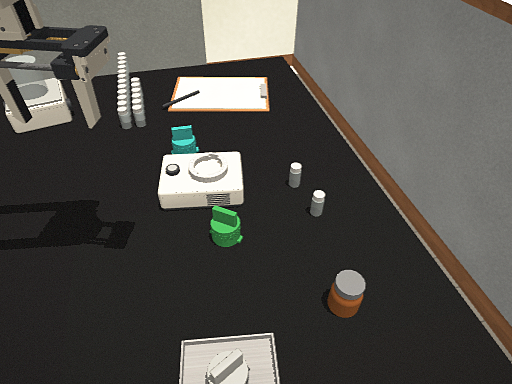

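View pics/w6.png

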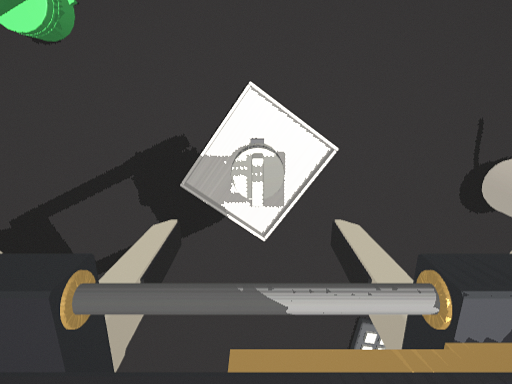

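Run:
```python
from h import *
a=load('top0')['img'];b=load('t6')['img']
for n,(x0,x1,y0,y1) in {'vials':(185,262,118,155),'jar':(320,360,130,175),'teal':(95,140,220,262),'green':(230,270,205,245)}.items(): print(n,cv2.absdiff(a[y0:y1,x0:x1],b[y0:y1,x0:x1]).mean().round(2))
robot.hand_in(); print(robot.current_t())
```

```text
vials 2.13
jar 1.96
teal 1.87
green 1.94
the job is handed in; nothing more can be done
the job is handed in; nothing more can be done
```

The job is done and handed in: the grey cartridge is off the base unit and standing upright in the tray. It took about 33 s of the 72 s allowed. No verdict was reported.

- **Button:** I pressed it with the closed fingers to z = 72.2 mm; its hard end is at 72. I set the press to stop at a 12 N change. In the side view afterwards it was still down.
- **Turn:** I gripped the grey cartridge's wing; the green and turquoise look-alikes were left alone. I turned it counter-clockwise about 72° until the stop showed at 0.38 N m, well under the 0.8 N m limit. I then backed off 1.5°.
- **Lift:** It came straight up without tripping the 8 N and 10 N force stops. The lift force read only about 1.5 N, slightly below the stated weight, but readings scatter by about 1 N. The pictures showed the cartridge held.
- **Set-down:** It touched the tray floor at z = 54.7 mm, just where expected, with about 6 N. I then opened the gripper and moved it clear.

**Last checks:** The top and side pictures show the cartridge upright well inside the tray, the mount empty and the gripper clear. The before-and-after top pictures differ only slightly around the two vials, the jar and both look-alikes, so I saw no sign that they moved. No check failed or disagreed, apart from the low lift-force reading.

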